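# Open the push-and-turn cleaner canister and stand the funnel in its neck

### The arm

A 7-joint arm with a two-finger parallel gripper is mounted at the origin on the work surface. World frame = base frame: x ahead of the robot, y to its left, z up, the work surface at z = 0. Lengths are in m, angles in rad, forces in N, time in s.
With the tool pointing down it reaches from about 0.425 to 0.875 m from the base axis. Payload 4.7 kg.
Tool frame: the origin (TCP) lies midway between the tips of the shut fingers; the grasp point (between the pads) lies 19 mm behind it; z points along the fingers, y is the direction in which the jaws open and shut (so a half turn about z gives the same grasp; the last joint's range is limited). The gripper opens to 87 mm and grips with 3 to 60 N. Pads are 19 mm wide; open, the fingers measure 117 mm over their backs; the gripper's body (75 mm by 190 mm) begins 51 mm behind the grasp point.
Start: joints at [-1.321, 0.321, -0.07, 1.45, 0.023, 1.371, -0.057], TCP at [0.152, 0.632, 0.223] pointing down, gripper open.
Joint ranges: [-2.86, 2.86], [-0.3, 2.09], [-1.38, 1.24], [0.06, 2.45], [-1.56, 4.7], [0.09, 2.05], [-2.69, 2.69]. Speed limits (rad/s): [2.57, 2.57, 3.14, 3.14, 3.14, 3.14, 3.14].

### API

Orientations are given as a rotation vector (axis times angle).
In Python, from bench import monitor, eyes, order gives the robot as it stands. The module is installed in compiled form; this text tells all that it offers.
- The arm moves only by the shell command python3 -m pendant 'ROWS' [FORCE]. ROWS is JSON, a list of rows, each a list of 3 entries, a list of its own where there are three numbers: the turn, a rotation vector about the tool's x, y, z in degrees, then the shift along the tool's x, y, z in m, then the gripper command: -1 is fully open, 1 is shut, values between are in proportion. In form: [[[rx, ry, rz], [tx, ty, tz], hand], ...]. A call has 1 to 8 rows; each row shifts and turns the commanded pose from where the row before left it, along the tool's axes as they then stand; what a row does not reach is not made up. A row lasts 1/8 s, in which the tool goes at most 62.5 mm and 10.7 degrees, less where a joint would pass 70% of its speed; a pose out of reach is approached as far as the arm can. A call is refused whole if a number of a shift passes 0.0625 or a number of a turn 10.7, either way. A call with a gripper value outside its range is refused whole. The fingers move at their own pace and stop on an object; FORCE is the grip in N (left out, the last holds). Time passes only in rows, so rows that do not move let the fingers close. It gives the time, the measured TCP pose, the force and the opening at its end, in the units of the state.
- monitor.get_state(): the state, without advancing time (a new reading comes with each control period).
- eyes.get_image(name): name is "scene" or "top"; returns a dict with "color" (384x512x3 uint8, red, green, blue), "range_z" (384x512 float32, m along the optical axis (not along the pixel's ray), 0 where there is no reading), "fx", "fy", "cx", "cy" (pixels), "world_to_cam" (4x4, takes a point from world to camera coordinates). Camera axes: x right, y up, looking along -z (the intrinsics and any distortion apply to the point x, -y, -z); pixel columns grow to the right and rows downward; lengths in m; the calibration is good to about 2 mm. A picture is of the moment at which its call begins.
- order.close_job(): hands the job in, once; it reports no verdict.
The state is a dict: "time": time; "joint_positions": joint angles; "qd": joint speeds; "joint_torque": joint torques, N m; "position": TCP position; "tool_rot": TCP orientation; "ft_force": force on the tool from outside, world axes, zero at the start; "torque": the same for the moment, N m; "grip_width": opening from 0.0 (shut) to 1.0 (fully open).
Only numpy, scipy, OpenCV 4.12 (cv2) and the standard library are available. Lean on these libraries where they do the work, as an engineer would, in place of code of your own. Each camera call takes 0.05 s, during which the arm holds its last target.

### The job

I want to refill the cleaner canister: open its child-resistant red cap (push it down hard and turn it anticlockwise while it is down), set the cap down on the brown tray, top side up, and then stand the orange funnel in the canister's open neck, spout down and fully home. Leave the canister standing about where it is, do not drop the cap or the funnel, and do not push over or shift the beaker, the flask, the carton or the cup of stirrers.

Things in the scene. Friction and masses are not known exactly. Their poses are not given: they have to be found in the camera images.
- canister: White 2.5 litre plastic canister with a blue label, 190 mm long (its x) x 110 mm wide (its y), shoulder 150 mm above the table, about 2 kg, standing loose. Origin at the centre of its underside; z up. Its neck stands 50 mm from the middle on the -x side; a carrying handle (top 190 mm above the table) begins 70 mm from the neck's axis, on the +x side.
- canister_mouth (a point): Centre of the round rim of the canister's neck, under the red cap at the start, axes as the canister's. Rim 182 mm above the table; neck 38 mm outside (50 mm over its bayonet ledges), bore 32 mm, open 60 mm deep.
- cap_center (a point): Centre (half-way up) of the red ribbed cap, 62 mm diameter, 31 mm high, 57 g, hollow; z out of its top, x along the canister's x when closed; closed, 1.5 mm above the neck rim, lower edge 18 mm above the shoulder. Not pressed, it turns only a few degrees. Keep it pressed 5 to 8 mm down while turning it anticlockwise from above (+z); at 1.1 to 1.6 rad (best 1.35) it is free and lifts straight off.
- cap_liner (a joint): How far the cap is pressed down on the neck, m: 0 as closed, 0.0085 fully down (springs to -0.001 when the cap is off). The cap's spring liner takes 7 N to start, 14 N at 5 mm, 19 N at 8.5 mm. A tooth 3 mm deep blocks turning until 0.45 rad have been passed with the cap down. Gripping fingers give 1 to 2 mm, so push well down. Turning then takes up to 0.2 N m.
- funnel_center (a point): On the axis of the orange funnel (100 mm long, 60 g) at mid-height of its collar; z up, out of its wide mouth. Collar: upright ring 66 mm outside, 25 mm high (12.5 mm above and below this point); below it a cone 35 mm high, then the spout. It starts upright in the beaker, its cone on the beaker's rim, this point 112 mm above the table; seated in the neck, it is about 38 mm above the neck rim.
- funnel_tip (a point): Centre of the lower end of the funnel's straight spout (20 mm outside, 40 mm long), 87.5 mm below the collar point along the funnel's axis.
- tray: Brown serving tray, fixed, 300 mm long (its x) x 210 mm wide (its y); origin at the centre of its underside; floor 6 mm above the table, inner floor 284 x 194 mm, rim 18 mm high.
- beaker_rim (a point): Centre of the rim of the blue measuring beaker that holds the funnel at the start: loose, 56 mm outside, 85 mm high, 160 g, z up, with a handle on its own +y side reaching 52 mm from its axis.
- beaker: The blue beaker; origin at the centre of its underside, z up.
- flask: Bystander: green vacuum flask, 94 mm diameter, 262 mm high, handle towards its +x (out to 87 mm); origin at the centre of its underside.
- carton: Bystander: yellow juice carton 70 x 70 x 200 mm; origin at the centre of its underside.
- stirrers: Bystander: red cup with wooden stirrers, 68 mm diameter, 140 mm high with the sticks; origin at the centre of its underside.
Not all that is in view belongs to the job. There is more than one size of the part that bears funnel_center; the job needs the smallest.

How it is judged:
On the way, in this order (a step that is already met when the one before it is completed fails the run):
1. the cap has been pushed down and turned open by at least 0.87 rad (50 degrees) against the canister while still on the neck (angle between the x axis of cap_center and the x axis of canister, either way round above 0.87 rad and distance between cap_center and canister_mouth below 0.014 m), for 0.02 s.
2. the cap lies released on the tray, top up (x of cap_center in the frame of tray between -0.14 and 0.14 m and y of cap_center in the frame of tray between -0.095 and 0.095 m and height (world z) of cap_center below 0.027 m and angle between cap_center's own z axis and vertical below 0.15 rad and contact force between the fingers and cap below 0.1 N), for 0.1 s.
At the end, for the whole second after the job is handed in: The cap lies flat, top up, on the tray floor. The funnel stands spout down in the neck, upright within 0.15 rad, spout within 10 mm of the neck axis, collar middle under 44 mm above the rim (38 is home). Canister (within 50 mm of its start) and beaker stand upright, at rest (x of cap_center in the frame of tray between -0.14 and 0.14 m and y of cap_center in the frame of tray between -0.095 and 0.095 m and height (world z) of cap_center below 0.027 m and angle between each of cap_center, funnel_center's own z axis and vertical below 0.15 rad and horizontal distance between funnel_tip and canister_mouth below 0.01 m and z of funnel_center in the frame of canister_mouth below 0.044 m and angle between each of canister, beaker's own z axis and vertical below 0.1 rad and distance of canister_mouth from where it was at the start of the episode below 0.05 m and linear speed of each of canister, beaker below 0.02 m/s); the robot touches nothing.
It fails at once if the canister is tipped by more than 0.25 rad (angle between canister's own z axis and vertical above 0.25 rad).
It fails at once if the beaker, flask, carton or cup of stirrers is tipped over or shifted by more than 40 mm (distance of any of beaker, flask, carton, stirrers from where it was at the start of the episode above 0.04 m or angle between any of beaker, flask, carton, stirrers's own z axis and vertical above 0.5 rad).
It fails at once if the cap or the funnel is dropped (falls free of the fingers faster than 0.8 m/s, a fall of over 30 mm) ((linear speed of cap above 0.8 m/s and contact force between the fingers and cap below 0.05 N) or (linear speed of funnel above 0.8 m/s and contact force between the fingers and funnel below 0.05 N)).
It also fails if it takes over 64 s, if anything falls off the work surface, if the arm or the gripper's body presses on something with over 40 N, if the wrist force passes 120 N, or if a joint passes its speed limit or range.

## Working session

There is one attempt and no reset: what is moved stays moved. The work goes in short steps, Python scripts to look and compute and a shell command to move; the robot and the scene stay as the last step left them, time stands still between calls to the robot, and variables do not carry over. Pictures are saved under pics/ and viewed, and the job is handed in when it is done.

```bash
mkdir -p pics; ls; python3 - <<'E'
from bench import monitor, eyes
import cv2, numpy as np
print(monitor.get_state())
for n in("scene","top"):
    im=eyes.get_image(n)
    cv2.imwrite(f"pics/{n}0.png",cv2.cvtColor(im["color"],cv2.COLOR_RGB2BGR))
    np.savez(f"{n}0.npz",**im)
    print(n,im["fx"],im["fy"],im["cx"],im["cy"],im["world_to_cam"],im.keys())
E
```

```text
pics
{'time': 0.0, 'joint_positions': array([-1.32088861,  0.32183541, -0.07007905,  1.45164026,  0.02260899,
        1.37078295, -0.05689459]), 'qd': array([-0.0001138 ,  0.00042433, -0.00031358,  0.00173817, -0.00049818,
       -0.00135877,  0.00118509]), 'joint_torque': array([-6.61266840e-04, -4.91284633e+01, -4.04070541e-01, -3.12528384e+01,
       -6.37957896e-02,  4.37191164e-02,  1.72622158e-04]), 'position': array([0.15178848, 0.63148011, 0.22147084]), 'tool_rot': array([-3.69485290e-01, -3.11967197e+00,  2.94595090e-03]), 'ft_force': array([-0.14887507,  0.2599755 ,  0.71151206]), 'torque': array([-0.01574333, -0.00562488,  0.00859117]), 'grip_width': 0.9945761883219785}
scene 359.46031740335036 359.46031740335036 254.3370385984958 189.23453579265671 [[-7.11215108e-01  7.02974417e-01  1.98332466e-04  3.86441230e-01]
 [-4.56223984e-01 -4.61786727e-01  7.60665955e-01  1.31428693e-01]
 [ 5.34820293e-01  5.40906635e-01  6.49143486e-01 -1.61334214e+00]
 [ 0.00000000e+00  0.00000000e+00  0.00000000e+00  1.00000000e+00]] dict_keys(['color', 'range_z', 'fx', 'fy', 'cx', 'cy', 'world_to_cam'])
top 497.41877810721127 497.41877810721127 263.189336644616 194.07498082975627 [[ 0.06645538 -0.99778567 -0.00272646 -0.01469733]
 [ 0.97662759  0.06448593  0.20503686 -0.57008878]
 [-0.20440702 -0.01628854  0.97875046 -1.6141809 ]
 [ 0.          0.          0.          1.        ]] dict_keys(['color', 'range_z', 'fx', 'fy', 'cx', 'cy', 'world_to_cam'])
```

View pics/scene0.png

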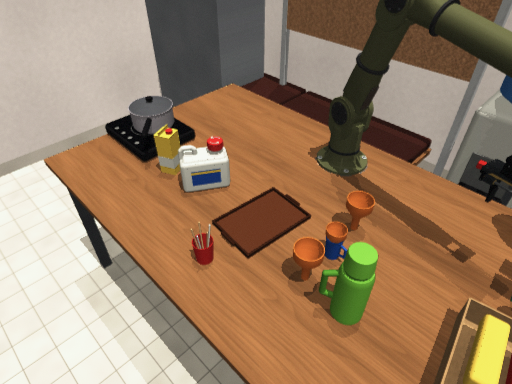

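View pics/top0.png

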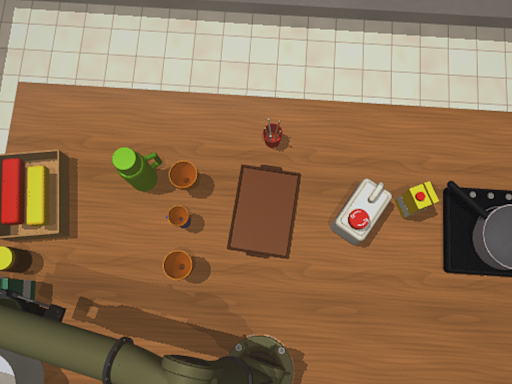

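The funnel candidates in the top view are at (183,175), (179,216) and (178,265). The smallest is the middle one, in the blue beaker, at scene (336,235). The red candidates are the canister cap at top (359,218), the carton's cap at (421,197) and the stirrer cup at (272,135).

```bash
cat > h.py <<'E'
import numpy as np, cv2
def ray(im,u,v):
    W=np.array(im["world_to_cam"]);R=W[:3,:3];t=W[:3,3]
    d=np.stack([(np.asarray(u)-im["cx"])/im["fx"],-(np.asarray(v)-im["cy"])/im["fy"],-np.ones_like(np.asarray(u,float))],-1)
    return -R.T@t, d@R
def plane(im,u,v,z):
    c,d=ray(im,u,v); s=(z-c[2])/d[...,2]; return c+s[...,None]*d
def cloud(im):
    v,u=np.mgrid[:384,:512]; c,d=ray(im,u.astype(float),v.astype(float)); return c+d*np.asarray(im["range_z"])[...,None]
def proj(im,p):
    W=np.array(im["world_to_cam"]);q=W[:3,:3]@np.asarray(p)+W[:3,3]
    return im["cx"]+im["fx"]*q[0]/-q[2], im["cy"]-im["fy"]*q[1]/-q[2]
E
python3 - <<'E'
from h import *
T=dict(np.load("top0.npz"));S=dict(np.load("scene0.npz"))
for n,I,b in(("top",T,[(140,200,150,270),(310,170,450,260),(215,155,305,265)]),("scene",S,[(280,180,390,330),(150,120,240,200)])):
    for i,(a,c,d,e) in enumerate(b):
        if n=="top" and i==0:a,c,d,e=100,135,220,290
        k=4
        cv2.imwrite(f"pics/c_{n}{i}.png",cv2.resize(cv2.cvtColor(I["color"][c:e,a:d],cv2.COLOR_RGB2BGR),None,fx=k,fy=k,interpolation=cv2.INTER_CUBIC))
P=cloud(T);PS=cloud(S)
hsv=cv2.cvtColor(T["color"],cv2.COLOR_RGB2HSV)
H,Sa,V=[hsv[...,i].astype(int) for i in range(3)]
def rep(name,m,P):
    p=P[m]; print(name,m.sum(),p.min(0).round(3),p.max(0).round(3),np.median(p,0).round(3))
vv,uu=np.mgrid[:384,:512]
def box(a,c,d,e): return (uu>=a)&(uu<d)&(vv>=c)&(vv<e)
red=((H<6)|(H>174))&(Sa>150)
rep("cap",red&box(340,200,380,235),P)
org=(H>4)&(H<16)&(Sa>150)&(V>120)
for b in((160,155,205,195),(160,200,195,232),(160,245,200,285)): rep("fun",org&box(*b)&(P[...,2]>.06),P)
hs=cv2.cvtColor(S["color"],cv2.COLOR_RGB2HSV).astype(int)
og=(hs[...,0]>4)&(hs[...,0]<16)&(hs[...,1]>150)&(hs[...,2]>120)
for b in((343,188,380,225),(323,220,350,246),(290,235,326,270)): rep("funS",og&box(*b)&(PS[...,2]>.06),PS)
E
```

```text
cap 247 [ 0.228 -0.304  0.171] [ 0.514 -0.004  1.697] [ 0.482 -0.271  0.197]
fun 328 [ 0.228 -0.004  0.06 ] [0.648 0.329 1.697] [0.62  0.283 0.086]
fun 214 [ 0.228 -0.004  0.06 ] [0.5   0.337 1.697] [0.476 0.291 0.084]
fun 339 [ 0.228 -0.004  0.061] [0.355 0.313 1.697] [0.318 0.27  0.083]
funS 463 [0.264 0.23  0.072] [1.198 0.662 0.947] [0.288 0.267 0.118]
funS 308 [0.437 0.259 0.075] [1.198 0.662 0.947] [0.453 0.286 0.106]
funS 705 [0.558 0.241 0.063] [1.198 0.662 0.947] [0.584 0.277 0.111]
```

View pics/c_top0.png

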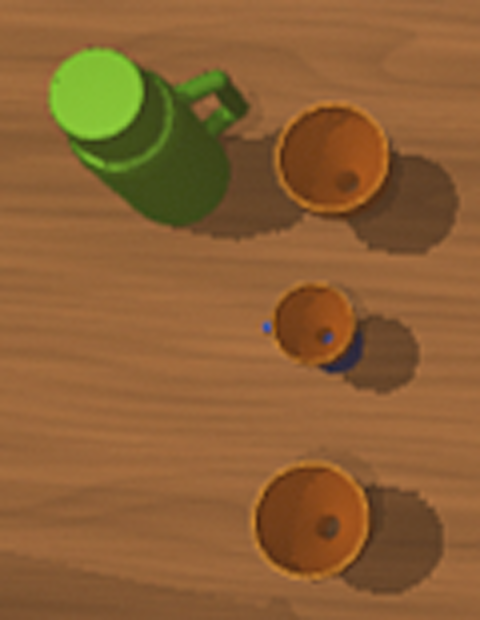

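View pics/c_top1.png

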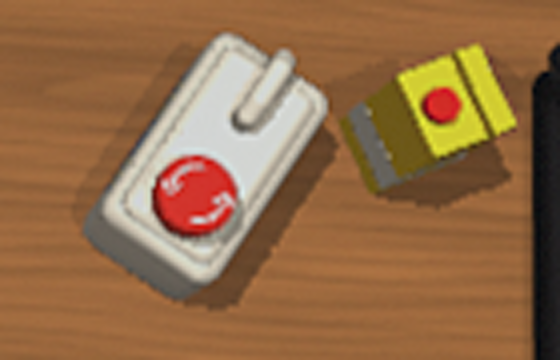

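View pics/c_scene0.png

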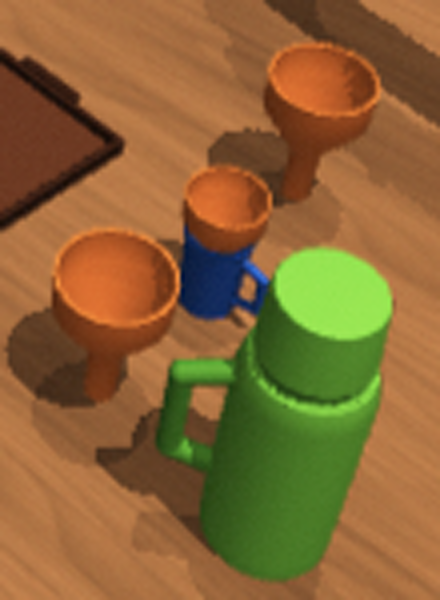

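View pics/c_scene1.png

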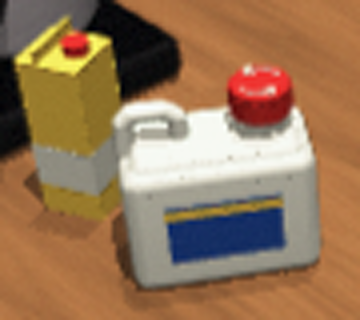

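```bash
cat > meas.py <<'E'
from h import *
def hsv(I): return cv2.cvtColor(I["color"],cv2.COLOR_RGB2HSV).astype(int)
def big(m):
    n,l,st,c=cv2.connectedComponentsWithStats(m.astype(np.uint8)); k=1+np.argmax(st[1:,4]); return l==k
def circ(I,m,z,name):
    m=big(m).astype(np.uint8); cs,_=cv2.findContours(m,cv2.RETR_EXTERNAL,cv2.CHAIN_APPROX_NONE)
    c=max(cs,key=cv2.contourArea)[:,0].astype(float); p=plane(I,c[:,0],c[:,1],z)
    (x,y),r=cv2.minEnclosingCircle(p[:,:2].astype(np.float32)); e=cv2.fitEllipse((p[:,:2]*1000).astype(np.float32))
    print(name,"enc",round(x,4),round(y,4),round(r,4),"ell",np.round(e[0],1),np.round(e[1],1)); return p
vv,uu=np.mgrid[:384,:512]
def box(a,c,d,e): return (uu>=a)&(uu<d)&(vv>=c)&(vv<e)
E
python3 - <<'E'
from meas import *
T=dict(np.load("top0.npz"));S=dict(np.load("scene0.npz"))
for n,I,cb,fb in(("top",T,(345,203,374,232),(165,203,193,230)),("scene",S,(203,135,228,158),(320,218,352,250))):
    h=hsv(I);P=cloud(I)
    red=((h[...,0]<7)|(h[...,0]>172))&(h[...,1]>120)&box(*cb)
    red=cv2.morphologyEx(red.astype(np.uint8),cv2.MORPH_CLOSE,np.ones((7,7)))>0
    circ(I,red,.199,n+" cap")
    if n=="scene": circ(I,red&(P[...,2]>.192),.199,n+" captop")
    og=(h[...,0]>3)&(h[...,0]<18)&(h[...,1]>175)&box(*fb)&(P[...,2]>.03)
    circ(I,og,.1245,n+" fun")
P=cloud(T);h=hsv(T)
w=(h[...,1]<60)&(P[...,2]>.135)&(P[...,2]<.16)&box(320,165,400,255); w=big(w)
cs,_=cv2.findContours(w.astype(np.uint8),cv2.RETR_EXTERNAL,cv2.CHAIN_APPROX_NONE)
c=max(cs,key=cv2.contourArea)[:,0].astype(float);p=plane(T,c[:,0],c[:,1],.15)
r=cv2.minAreaRect((p[:,:2]*1000).astype(np.float32));print(r,cv2.boxPoints(r))
hb=(P[...,2]>.175)&(h[...,1]<60)&box(360,175,390,205);print("handle",np.median(P[hb],0))
br=(h[...,0]<12)&(h[...,2]<130)&box(220,160,305,262)&(P[...,2]<.03)
br=cv2.morphologyEx(big(br).astype(np.uint8),cv2.MORPH_OPEN,np.ones((25,25)))
cs,_=cv2.findContours(br,cv2.RETR_EXTERNAL,cv2.CHAIN_APPROX_NONE);c=max(cs,key=cv2.contourArea)[:,0].astype(float);p=plane(T,c[:,0],c[:,1],.015)
print("tray",cv2.minAreaRect((p[:,:2]*1000).astype(np.float32)))
for nm,m in(("blueT",(h[...,0]>105)&(h[...,0]<128)&(h[...,1]>120)&box(160,200,200,240)),):
    print(nm,plane(T,uu[m].astype(float),vv[m].astype(float),.08)[:,:2].round(3).tolist())
hs=hsv(S);PS=cloud(S);m=(hs[...,0]>105)&(hs[...,0]<128)&(hs[...,1]>120)&box(315,225,360,270)
print(PS[m][::8].round(3))
E
```

```text
top cap enc 0.4827 -0.2726 0.0318 ell [ 483.5 -272.2] [58.2 61.4]
top fun enc 0.4674 0.2895 0.0336 ell [467.5 289.7] [63.6 64.8]
scene cap enc 0.5004 -0.2573 0.0517 ell [ 499.9 -257.6] [60.7 99.8]
scene captop enc 0.4917 -0.2685 0.0338 ell [ 490.9 -268.5] [58.8 62.8]
scene fun enc 0.48 0.3004 0.0441 ell [480.3 297.3] [65.4 85.4]
((524.326171875, -298.732177734375), (104.48348999023438, 180.9539794921875), 59.21631622314453) [[ 419.85962 -297.30737]
 [ 575.31824 -389.9193 ]
 [ 628.7927  -300.15698]
 [ 473.3341  -207.54504]]
handle [ 0.57215841 -0.32833666  0.18496221]Traceback (most recent call last):
  File "<stdin>", line 19, in <module>
ValueError: max() iterable argument is empty
```

```bash
cat > go.py <<'E'
import sys,numpy as np
from scipy.spatial.transform import Rotation as R
from bench import monitor
s=monitor.get_state();Rm=R.from_rotvec(s["tool_rot"]).as_matrix()
np.set_printoptions(precision=4,suppress=True)
print("t",round(s["time"],2),"p",s["position"],"jaw deg",np.degrees(np.arctan2(Rm[1,1],Rm[0,1])).round(1),"z",Rm[:,2],"q",s["joint_positions"],"F",s["ft_force"],"M",s["torque"],"w",round(s["grip_width"],3))
if len(sys.argv)>3:
    d=np.array([float(a) for a in sys.argv[1:4]])-s["position"]; t=Rm.T@d; print("tool shift",t,"rows",np.abs(t).max()/.0625)
    if len(sys.argv)>4:
        print("tilt fix + yaw rotvec deg", np.degrees(R.from_matrix(Rm.T@np.array([[np.sin(np.radians(float(sys.argv[4]))),np.cos(np.radians(float(sys.argv[4]))),0],[-np.cos(np.radians(float(sys.argv[4]))),np.sin(np.radians(float(sys.argv[4]))),0],[0,0,-1]]).T).as_rotvec()) if False else "")
E
python3 - <<'E'
from meas import *
T=dict(np.load("top0.npz"));P=cloud(T);h=hsv(T)
print("traypix",h[211,266],T["color"][211,266],P[211,266], "table",h[280,330],h[140,330])
br=(T["color"][...,0]<h[280,330][2]-0)&box(222,160,305,262)&(T["color"][...,0]<130)
cs,_=cv2.findContours(br.astype(np.uint8),cv2.RETR_EXTERNAL,cv2.CHAIN_APPROX_NONE);c=max(cs,key=cv2.contourArea)[:,0].astype(float);p=plane(T,c[:,0],c[:,1],.018)
print("tray",cv2.minAreaRect((p[:,:2]*1000).astype(np.float32)))
g=(h[...,0]>45)&(h[...,0]<75)&(h[...,1]>120)&box(100,135,170,200)&(P[...,2]>.25)
print("flask",np.median(P[g],0))
S=dict(np.load("scene0.npz"));hs=hsv(S);PS=cloud(S);m=(hs[...,0]>105)&(hs[...,0]<128)&(hs[...,1]>120)&box(315,225,360,270)
print("blue",PS[m][::10].round(3).tolist())
m=(h[...,0]>105)&(h[...,0]<128)&(h[...,1]>120)&box(160,200,200,240)
print(vv[m],uu[m])
E
python3 go.py .55 0.30 .37
```

```text
traypix [ 10 150 122] [122  75  50] [0.52173635 0.0102948  0.00771389] table [ 13 155 146] [ 13 153 153]
tray ((521.8634033203125, 15.782958984375), (216.54563903808594, 321.52685546875), 85.18964385986328)
flask [nan nan nan]
blue [[0.488, 0.271, 0.083], [0.496, 0.282, 0.075], [0.498, 0.294, 0.081], [0.495, 0.286, 0.068], [0.486, 0.316, 0.085], [0.494, 0.3, 0.073], [0.491, 0.279, 0.048], [0.49, 0.312, 0.075], [0.498, 0.294, 0.062], [0.478, 0.317, 0.065], [0.495, 0.292, 0.053], [0.477, 0.317, 0.059], [0.497, 0.298, 0.054], [0.475, 0.334, 0.067], [0.494, 0.304, 0.052], [0.475, 0.341, 0.067], [0.49, 0.312, 0.051], [0.497, 0.293, 0.035], [0.476, 0.317, 0.038], [0.493, 0.302, 0.035], [0.492, 0.281, 0.011], [0.485, 0.312, 0.032], [0.493, 0.293, 0.017], [0.475, 0.319, 0.024], [0.492, 0.3, 0.017], [0.48, 0.338, 0.04], [0.481, 0.313, 0.014], [0.481, 0.314, 0.01]]
[216 217 219] [166 166 182]
t 0.1 p [0.1517 0.6315 0.2216] jaw deg 76.5 z [-0.0003 -0.0017 -1.    ] q [-1.3209  0.3217 -0.0701  1.4515  0.0226  1.3708 -0.0569] F [ 0.8541 -0.2212 -0.7119] M [ 0.0136 -0.0253  0.0292] w 1.001
tool shift [-0.4647 -0.2296 -0.148 ] rows 7.435120677955769
  return _methods._mean(a, axis=axis, dtype=dtype,
  ret = um.true_divide(
```

```bash
python3 -m pendant '[[[0,0,0],[0,0,-0.05],-1],[[0,0,0],[0,0,-0.05],-1],[[0,0,0],[0,0,-0.05],-1]]' 40; python3 go.py .5 .25 .37
```

```text
time: 0.48
position: [0.1519, 0.6317, 0.3736]
tool_rot: [0.37, 3.12, -0.001]
ft_force: [0.5, 0.6, -0.1]
grip_width: 0.998
t 0.47 p [0.1519 0.6317 0.3736] jaw deg 76.5 z [-0.0001 -0.0009 -1.    ] q [-1.3286  0.3022 -0.0647  1.1787  0.0194  1.6622 -0.0537] F [ 0.4627  0.6174 -0.1058] M [ 0.0879  0.009  -0.0194] w 0.998
tool shift [-0.4277 -0.2897  0.0039] rows 6.843122331493032
```

```bash
python3 -m pendant '[[[0,0,0],[-0.0535,-0.036,0],-1],[[0,0,0],[-0.0535,-0.036,0],-1],[[0,0,0],[-0.0535,-0.036,0],-1],[[0,0,0],[-0.0535,-0.036,0],-1],[[0,0,0],[-0.0535,-0.036,0],-1],[[0,0,0],[-0.0535,-0.036,0],-1],[[0,0,0],[-0.0535,-0.036,0],-1],[[0,0,0],[-0.0535,-0.036,0],-1]]'; python3 go.py .5 -.2 .36
```

```text
time: 1.48
position: [0.4909, 0.262, 0.3723]
tool_rot: [-0.369, -3.12, -0.0]
ft_force: [0.7, 0.6, -0.0]
grip_width: 0.998
t 1.48 p [0.4909 0.262  0.3723] jaw deg 76.5 z [-0.0002  0.0002 -1.    ] q [-0.8041  0.088   0.2908  1.4372 -0.0255  1.6201  0.8197] F [ 0.7276  0.6429 -0.047 ] M [ 0.0031 -0.0232 -0.0119] w 0.998
tool shift [-0.1166 -0.4471  0.0123] rows 7.15412104554565
```

```bash
python3 -m pendant '[[[0,0,0],[-0.0146,-0.0559,0],-1],[[0,0,0],[-0.0146,-0.0559,0],-1],[[0,0,0],[-0.0146,-0.0559,0],-1],[[0,0,0],[-0.0146,-0.0559,0],-1],[[0,0,0],[-0.0146,-0.0559,0],-1],[[0,0,0],[-0.0146,-0.0559,0],-1],[[0,0,0],[-0.0146,-0.0559,0],-1],[[0,0,0],[-0.0146,-0.0559,0],-1]]';python3 -m pendant '[[[0,0,10.6],[0,0,0],-1],[[0,0,10.6],[0,0,0],-1],[[0,0,10.6],[0,0,0],-1],[[0,0,10.6],[0,0,0],-1],[[0,0,10.6],[0,0,0],-1],[[0,0,10.6],[0,0,0],-1],[[0,0,10.6],[0,0,0],-1]]'
python3 -m pendant '[[[0,0,10.6],[0,0,0],-1],[[0,0,10.6],[0,0,0],-1],[[0,0,10.6],[0,0,0],-1],[[0,0,10.6],[0,0,0],-1],[[0,0,10.6],[0,0,0],-1],[[0,0,10.6],[0,0,0],-1],[[0,0,7],[0,0,0],-1]]'; python3 go.py .4835 -.272 .26
```

```text
time: 2.48
position: [0.4987, -0.2001, 0.3724]
tool_rot: [0.369, 3.12, 0.001]
ft_force: [0.6, 0.4, -0.1]
grip_width: 1.0
time: 3.35
position: [0.4989, -0.1983, 0.3721]
tool_rot: [-2.183, -2.258, 0.0]
ft_force: [-0.2, -0.7, -0.0]
grip_width: 0.996
time: 4.22
position: [0.4989, -0.1983, 0.3721]
tool_rot: [-3.086, -0.584, 0.001]
ft_force: [0.6, -1.1, -0.7]
grip_width: 0.997
t 4.22 p [ 0.4989 -0.1983  0.3721] jaw deg -68.6 z [-0.0007  0.0003 -1.    ] q [-0.4485  0.0411  0.8142  1.4965 -0.03    1.6176 -0.8327] F [ 0.5563 -1.052  -0.6984] M [-0.0495  0.1547 -0.0296] w 0.997
tool shift [-0.0412  0.0631  0.1121] rows 1.7941206626586084
```

```bash
python3 - <<'E'
from meas import *
T=dict(np.load("top0.npz"));S=dict(np.load("scene0.npz"))
for n,I,cb in(("top",T,(340,198,380,240)),("scene",S,(200,130,232,162))):
    P=cloud(I)
    for lo in(.185,.19,.195,.197):
        m=box(*cb)&(P[...,2]>lo)&(P[...,2]<.21)
        c=plane(I,uu[m].astype(float),vv[m].astype(float),.199)
        print(n,lo,m.sum(),P[m].mean(0).round(4),c.mean(0).round(4),(c.max(0)+c.min(0))/2)
E
python3 -m pendant '[[[0,0,0],[-0.0206,0.0315,0.03],-1],[[0,0,0],[-0.0206,0.0315,0.03],-1],[[0,0,0],[0,0,0.05],-1],[[0,0,0],[0,0,0.02],-1],[[0,0,0],[0,0,0],-1]]'; python3 go.py .4835 -.272 .1715
```

```text
top 0.185 323 [ 0.4838 -0.2748  0.1977] [ 0.4836 -0.2746  0.199 ] [ 0.49926426 -0.28214298  0.199     ]
top 0.19 315 [ 0.4836 -0.2749  0.198 ] [ 0.4835 -0.2747  0.199 ] [ 0.48393144 -0.27528223  0.199     ]
top 0.195 251 [ 0.4839 -0.2754  0.1992] [ 0.4839 -0.2754  0.199 ] [ 0.48443132 -0.27661003  0.199     ]
top 0.197 188 [ 0.4837 -0.2747  0.2002] [ 0.4839 -0.275   0.199 ] [ 0.48433059 -0.27661003  0.199     ]
scene 0.185 151 [ 0.4923 -0.2672  0.1967] [ 0.4944 -0.2644  0.199 ] [ 0.49418185 -0.26465645  0.199     ]
scene 0.19 133 [ 0.4914 -0.2689  0.198 ] [ 0.4924 -0.2677  0.199 ] [ 0.4928542  -0.26853379  0.199     ]
scene 0.195 115 [ 0.4895 -0.2705  0.1988] [ 0.4897 -0.2703  0.199 ] [ 0.4885733  -0.26974468  0.199     ]
scene 0.197 98 [ 0.4901 -0.2712  0.1993] [ 0.4898 -0.2715  0.199 ] [ 0.4885733  -0.27111924  0.199     ]
time: 4.85
position: [0.4829, -0.2715, 0.2408]
tool_rot: [-3.084, -0.59, 0.005]
ft_force: [0.3, -0.3, 0.0]
grip_width: 1.001
t 4.85 p [ 0.4829 -0.2715  0.2408] jaw deg -68.3 z [-0.0036  0.0013 -1.    ] q [-0.3366  0.1377  0.8844  1.6896 -0.1077  1.3694 -0.6273] F [ 0.3429 -0.2729  0.0433] M [-0.0948  0.085  -0.0492] w 1.001
tool shift [0.0005 0.0009 0.0693] rows 1.108315906505085
```

```bash
python3 -m pendant '[[[0,0,0],[0.0023,0.002,0.02],-1],[[0,0,0],[0,0,0.02],-1],[[0,0,0],[0,0,0.02],-1],[[0,0,0],[0,0,0.009],-1],[[0,0,0],[0,0,0],-1]]'; python3 go.py; python3 - <<'E'
from meas import *
from bench import eyes
out=[]
for n,b in(("top",(300,150,430,260)),("scene",(150,100,280,210))):
    I=eyes.get_image(n);a,c,d,e=b
    out.append(cv2.resize(cv2.cvtColor(I["color"][c:e,a:d],cv2.COLOR_RGB2BGR),(390,330),interpolation=cv2.INTER_CUBIC))
cv2.imwrite("pics/cap1.png",np.hstack(out))
E
```

```text
time: 5.48
position: [0.487, -0.2731, 0.1733]
tool_rot: [-3.085, -0.591, 0.001]
ft_force: [0.2, -0.3, -0.0]
grip_width: 0.999
t 5.47 p [ 0.487  -0.2731  0.1733] jaw deg -68.3 z [-0.0005 -0.     -1.    ] q [-0.3095  0.205   0.8759  1.7746 -0.1658  1.2393 -0.5817] F [ 0.2188 -0.2738 -0.0161] M [-0.0884  0.1802 -0.0199] w 0.999
```

View pics/cap1.png

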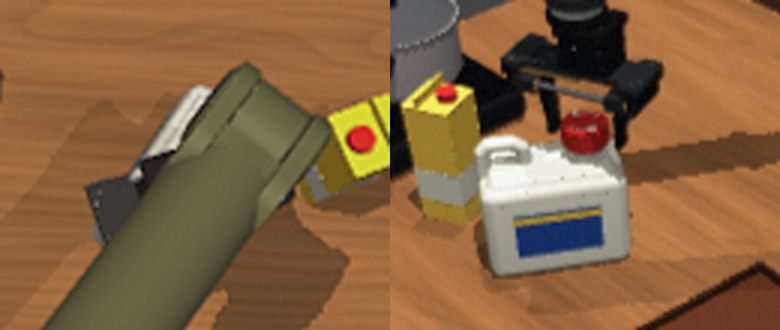

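Both views show the fingers straddling the cap, which is at about (585,130) in the right half. I'll close on it.

```bash
python3 -m pendant '[[[0,0,0],[0,0,0.0015],-1],[[0,0,0],[0,0,0],1],[[0,0,0],[0,0,0],1],[[0,0,0],[0,0,0],1],[[0,0,0],[0,0,0],1],[[0,0,0],[0,0,0],1],[[0,0,0],[0,0,0],1]]' 50; python3 go.py
```

```text
time: 6.45
position: [0.4874, -0.2754, 0.1723]
tool_rot: [3.082, 0.588, 0.002]
ft_force: [2.5, -4.6, -3.3]
grip_width: 0.714
t 6.45 p [ 0.4874 -0.2754  0.1723] jaw deg -68.4 z [ 0.002  -0.0037 -1.    ] q [-0.3083  0.2062  0.877   1.7759 -0.1654  1.2333 -0.5808] F [ 2.4716 -4.6472 -3.2674] M [-1.0668 -0.299  -0.0524] w 0.714
```

```bash
python3 -m pendant '[[[0,0,0],[0,0.0025,0.0],1],[[0,0,0],[0,0,0.003],1],[[0,0,0],[0,0,0.003],1],[[0,0,0],[0,0,0.003],1],[[0,0,0],[0,0,0.0],1]]' 60; python3 go.py
```

```text
time: 7.08
position: [0.4879, -0.2757, 0.1652]
tool_rot: [-3.084, -0.591, -0.001]
ft_force: [-5.8, 2.5, 15.2]
grip_width: 0.716
t 7.08 p [ 0.4879 -0.2757  0.1652] jaw deg -68.3 z [ 0.0003  0.0012 -1.    ] q [-0.2993  0.2194  0.8745  1.7798 -0.1797  1.2253 -0.5676] F [-5.84    2.5325 15.2067] M [ 0.4417  1.4381 -0.0141] w 0.716
```

```bash
python3 -m pendant '[[[0,0,0],[-0.002,-0.0005,0.0015],1],[[0,0,0],[0,0,0.0015],1],[[0,0,0],[0,0,0.0],1]]' 60; python3 go.py
```

```text
time: 7.45
position: [0.4878, -0.2758, 0.1634]
tool_rot: [-3.085, -0.592, -0.007]
ft_force: [-3.4, 2.9, 18.2]
grip_width: 0.717
t 7.45 p [ 0.4878 -0.2758  0.1634] jaw deg -68.3 z [ 0.0044  0.0009 -1.    ] q [-0.2993  0.2174  0.8743  1.7853 -0.1805  1.2177 -0.5657] F [-3.3548  2.8791 18.1802] M [0.6146 0.8554 0.0122] w 0.717
```

```bash
python3 -m pendant '[[[0,0,-5],[0,0,0],1],[[0,0,-5],[0,0,0],1],[[0,0,-5],[0,0,0],1],[[0,0,-5],[0,0,0],1],[[0,0,-5],[0,0,0],1],[[0,0,-5],[0,0,0],1]]' ; python3 go.py
```

```text
time: 8.2
position: [0.4888, -0.2758, 0.1638]
tool_rot: [2.823, 1.373, 0.01]
ft_force: [-0.6, 3.2, 16.3]
grip_width: 0.716
t 8.2 p [ 0.4888 -0.2758  0.1638] jaw deg -38.1 z [ 0.0066  0.0005 -1.    ] q [-0.2386  0.2041  0.8001  1.783  -0.16    1.2142 -0.059 ] F [-0.6059  3.2337 16.3258] M [ 0.498   0.381  -0.2268] w 0.716
```

```bash
python3 -m pendant '[[[0,0,-6],[0,0,0.0005],1],[[0,0,-6],[0,0,0],1],[[0,0,-6],[0,0,0],1],[[0,0,-6],[0,0,0],1],[[0,0,-6],[0,0,0],1],[[0,0,-6],[0,0,0],1],[[0,0,-6],[0,0,0],1],[[0,0,-6],[0,0,0],1]]' ; python3 go.py; python3 - <<'E'
from meas import *
from bench import eyes
out=[]
for n,b in(("top",(300,150,430,260)),("scene",(150,100,280,210))):
    I=eyes.get_image(n);a,c,d,e=b
    out.append(cv2.resize(cv2.cvtColor(I["color"][c:e,a:d],cv2.COLOR_RGB2BGR),(390,330),interpolation=cv2.INTER_CUBIC))
cv2.imwrite("pics/cap2.png",np.hstack(out))
E
```

```text
time: 9.2
position: [0.489, -0.2756, 0.1636]
tool_rot: [2.018, 2.401, 0.008]
ft_force: [-0.2, 3.0, 17.7]
grip_width: 0.717
t 9.2 p [ 0.489  -0.2756  0.1636] jaw deg 9.9 z [ 0.0072  0.0005 -1.    ] q [-0.1505  0.1901  0.6958  1.781  -0.1341  1.211   0.7561] F [-0.235   3.0168 17.7039] M [ 0.6008  0.2072 -0.2193] w 0.717
```

View pics/cap2.png

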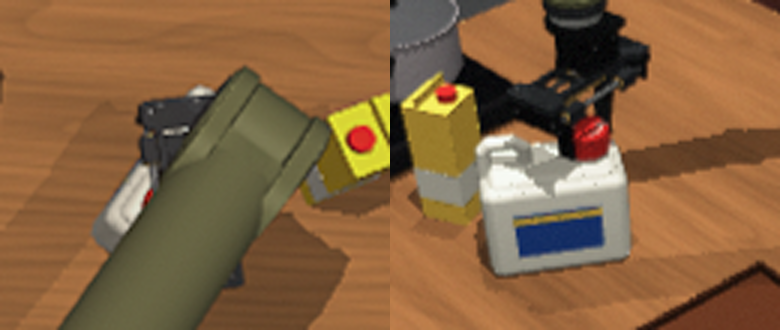

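The canister hasn't moved and the tool has turned 78° (1.365 rad). Next I'll lift straight up.

```bash
python3 -m pendant '[[[0,0,0],[0,0,-0.004],1],[[0,0,0],[0,0,-0.004],1],[[0,0,0],[0,0,-0.004],1],[[0,0,0],[0,0,-0.004],1],[[0,0,0],[0,0,0],1]]' ; python3 go.py
```

```text
time: 9.93
position: [0.486, -0.2755, 0.1754]
tool_rot: [-2.026, -2.401, -0.001]
ft_force: [1.3, -0.7, 0.2]
grip_width: 0.714
t 9.93 p [ 0.486  -0.2755  0.1754] jaw deg 9.7 z [ 0.0002  0.0004 -1.    ] q [-0.1553  0.1781  0.6983  1.7676 -0.1212  1.2393  0.7442] F [ 1.331  -0.7437  0.228 ] M [-0.0877 -0.3028  0.0154] w 0.714
```

```bash
python3 -m pendant '[[[0,0,0],[0,0,-0.01],1],[[0,0,0],[0,0,-0.02],1],[[0,0,0],[0,0,-0.03],1],[[0,0,0],[0,0,-0.03],1],[[0,0,0],[0,0,0],1]]' ; python3 go.py .52 .015 .27;  python3 - <<'E'
from meas import *
from bench import eyes
out=[]
for n,b in(("top",(300,150,430,260)),("scene",(150,100,280,210))):
    I=eyes.get_image(n);a,c,d,e=b
    out.append(cv2.resize(cv2.cvtColor(I["color"][c:e,a:d],cv2.COLOR_RGB2BGR),(390,330),interpolation=cv2.INTER_CUBIC))
cv2.imwrite("pics/cap3.png",np.hstack(out))
E
```

```text
time: 10.55
position: [0.4864, -0.2766, 0.2679]
tool_rot: [2.024, 2.398, 0.002]
ft_force: [-0.1, 0.4, -0.6]
grip_width: 0.714
t 10.55 p [ 0.4864 -0.2766  0.2679] jaw deg 9.7 z [ 0.003 -0.001 -1.   ] q [-0.1732  0.1157  0.705   1.6363 -0.0765  1.4143  0.7089] F [-0.1301  0.4411 -0.6326] M [-0.0673 -0.008   0.0464] w 0.714
tool shift [ 0.2818  0.0821 -0.0023] rows 4.50908987618988
```

View pics/cap3.png

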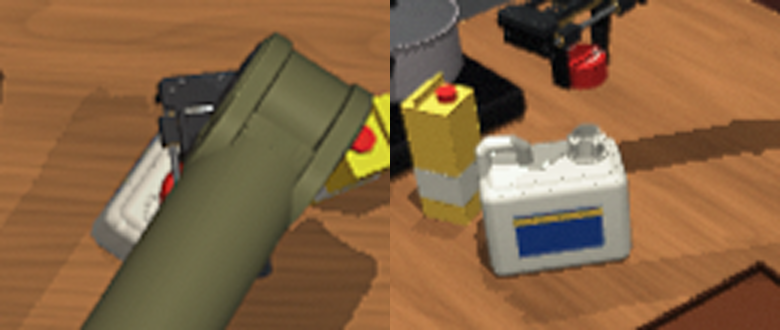

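The cap is in the fingers and the bare neck shows at (585,140) in the right half. I'll move to the tray, placing at x=0.49 to stay clear of the stirrers.

```bash
python3 -m pendant '[[[0,0,0],[0.057,0.0105,0],1],[[0,0,0],[0.057,0.0105,0],1],[[0,0,0],[0.057,0.0105,0],1],[[0,0,0],[0.057,0.0105,0],1],[[0,0,0],[0.057,0.0105,0],1],[[0,0,0],[0,0,0],1]]' ; python3 go.py .49 .02 .0115;  python3 - <<'E'
from meas import *
from bench import eyes
I=eyes.get_image("top");np.savez("top1.npz",**I);S=eyes.get_image("scene");np.savez("scene1.npz",**S)
cv2.imwrite("pics/t1.png",cv2.cvtColor(I["color"],cv2.COLOR_RGB2BGR))
cv2.imwrite("pics/s1.png",cv2.cvtColor(S["color"],cv2.COLOR_RGB2BGR))
a,c,d,e=315,170,400,255
cv2.imwrite("pics/n1.png",cv2.resize(cv2.cvtColor(I["color"][c:e,a:d],cv2.COLOR_RGB2BGR),None,fx=6,fy=6,interpolation=cv2.INTER_CUBIC))
E
```

```text
time: 11.4
position: [0.4882, 0.0197, 0.2637]
tool_rot: [-2.012, -2.409, 0.003]
ft_force: [1.1, -1.1, -0.9]
grip_width: 0.716
t 11.4 p [0.4882 0.0197 0.2637] jaw deg 10.3 z [-0.0038  0.0006 -1.    ] q [-0.5057 -0.0542  0.3983  1.7853  0.0203  1.41    0.0677] F [ 1.0872 -1.0883 -0.8599] M [-0.1627  0.046   0.0412] w 0.716
tool shift [-0.0003  0.0027  0.2522] rows 4.034456037626549
```

View pics/n1.png

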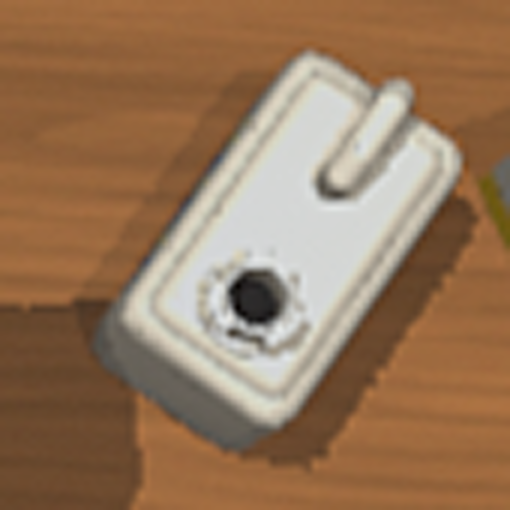

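View pics/s1.png

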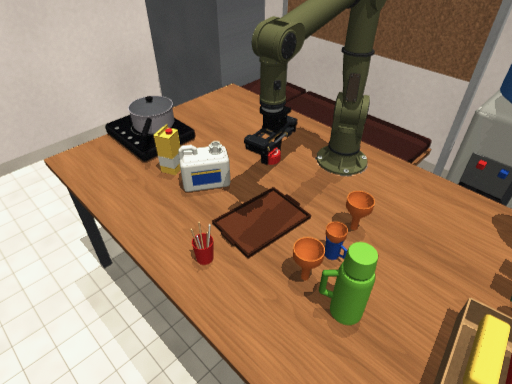

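```bash
python3 - <<'E'
from meas import *
I=dict(np.load("top1.npz"));h=hsv(I)
m=big((h[...,2]<95)&box(348,210,368,230))
u,v=uu[m].mean(),vv[m].mean();print(m.sum(),u,v,plane(I,u,v,.182),plane(I,u,v,.180))
E
python3 -m pendant '[[[0,0,0],[0,0,0.045],1],[[0,0,0],[0,0,0.06],1],[[0,0,0],[0,0,0.06],1],[[0,0,0],[0,0,0.04],1],[[0,0,0],[0,0,0.025],1],[[0,0,0],[0,0,0.010],1],[[0,0,0],[0,0,0],1]]' ; python3 go.py .49 .02 .0115
```

```text
58 357.12068965517244 219.08620689655172 [ 0.48471623 -0.27263644  0.182     ] [ 0.48505546 -0.27299088  0.18      ]
time: 12.38
position: [0.4894, 0.0128, 0.0253]
tool_rot: [-2.028, -2.399, 0.002]
ft_force: [-0.1, 0.3, -0.4]
grip_width: 0.717
t 12.38 p [0.4894 0.0128 0.0253] jaw deg 9.6 z [-0.001  -0.0006 -1.    ] q [-0.4681  0.1874  0.4189  2.0647 -0.0955  0.9086  0.1704] F [-0.119   0.3205 -0.446 ] M [-0.0816  0.0008 -0.0294] w 0.717
tool shift [0.007  0.0018 0.0138] rows 0.22130125507188791
```

```bash
python3 -m pendant '[[[0,0,0],[0,0,0.006],1],[[0,0,0],[0,0,0.005],1],[[0,0,0],[0,0,0.002],1],[[0,0,0],[0,0,0],1]]' ; python3 go.py
```

```text
time: 12.88
position: [0.4897, 0.0141, 0.0126]
tool_rot: [-2.026, -2.401, -0.0]
ft_force: [-0.1, 0.0, 0.1]
grip_width: 0.712
t 12.88 p [0.4897 0.0141 0.0126] jaw deg 9.7 z [ 0.0001  0.0001 -1.    ] q [-0.4648  0.2084  0.415   2.073  -0.1085  0.8803  0.1807] F [-0.0597  0.0281  0.1391] M [-0.0985  0.0503 -0.0203] w 0.712
```

```bash
python3 -m pendant '[[[0,0,0],[0,0,0.0015],1],[[0,0,0],[0,0,0],1]]'; python3 -m pendant '[[[0,0,0],[0,0,0.0015],1],[[0,0,0],[0,0,0],1]]'; python3 go.py
```

```text
time: 13.12
position: [0.4897, 0.014, 0.0111]
tool_rot: [2.026, 2.401, 0.0]
ft_force: [-0.0, 0.1, -0.6]
grip_width: 0.714
time: 13.38
position: [0.4899, 0.014, 0.0102]
tool_rot: [-2.026, -2.401, -0.001]
ft_force: [-2.2, -0.7, 5.4]
grip_width: 0.716
t 13.38 p [0.4899 0.014  0.0102] jaw deg 9.7 z [ 0.0001  0.0004 -1.    ] q [-0.4636  0.2128  0.4144  2.0739 -0.1115  0.8754  0.1831] F [-2.1615 -0.6807  5.4442] M [-0.1396  0.5528  0.0262] w 0.716
```

```bash
python3 -m pendant '[[[0,0,0],[0,0,0],-1],[[0,0,0],[0,0,0],-1],[[0,0,0],[0,0,0],-1],[[0,0,0],[0,0,0],-1]]' 30; python3 -m pendant '[[[0,0,0],[0,0,-0.01],-1],[[0,0,0],[0,0,-0.05],-1],[[0,0,0],[0,0,-0.06],-1],[[0,0,0],[0,0,-0.06],-1],[[0,0,0],[0,0,-0.06],-1],[[0,0,0],[0,0,0],-1]]'; python3 go.py .4675 .2895 .25; python3 - <<'E'
from meas import *
from bench import eyes
I=eyes.get_image("top");S=eyes.get_image("scene");np.savez("top2.npz",**I);np.savez("scene2.npz",**S)
cv2.imwrite("pics/p2.png",cv2.cvtColor(np.hstack([cv2.resize(S["color"][150:300,200:400],(400,300)),cv2.resize(I["color"][120:270,100:300],(400,300))]),cv2.COLOR_RGB2BGR))
E
```

```text
time: 13.88
position: [0.4896, 0.014, 0.0094]
tool_rot: [-2.026, -2.401, 0.0]
ft_force: [0.2, -0.1, -0.1]
grip_width: 0.987
time: 14.62
position: [0.4927, 0.014, 0.2556]
tool_rot: [2.022, 2.396, 0.014]
ft_force: [0.8, -0.7, -1.2]
grip_width: 1.0
t 14.62 p [0.4927 0.014  0.2556] jaw deg 9.7 z [ 0.0109  0.0027 -0.9999] q [-0.5144 -0.0548  0.4196  1.8013  0.021   1.3793  0.0697] F [ 0.8023 -0.7211 -1.2146] M [-0.0895  0.0338 -0.0089] w 1.0
tool shift [0.2758 0.0213 0.0061] rows 4.412986508026533
```

View pics/p2.png

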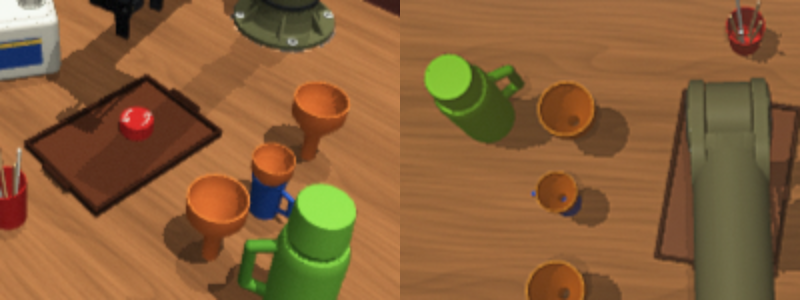

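The cap is upright on the tray at about (137,122) in the left half, and the beaker with the funnel hasn't been touched. Next is the funnel.

```bash
python3 -m pendant '[[[0,0,0],[0.055,0.0043,0],-1],[[0,0,0],[0.055,0.0043,0],-1],[[0,0,0],[0.055,0.0043,0],-1],[[0,0,0],[0.055,0.0043,0],-1],[[0,0,0],[0.055,0.0043,0],-1],[[0,0,0],[0,0,0],-1]]'; python3 -m pendant '[[[0,0,-10],[0,0,0],-1],[[0,0,-10],[0,0,0],-1],[[0,0,-10],[0,0,0],-1],[[0,0,-10],[0,0,0],-1],[[0,0,-10],[0,0,0],-1],[[0,0,-10],[0,0,0],-1],[[0,0,-10],[0,0,0],-1],[[0,0,-10],[0,0,0],-1]]';  python3 -m pendant '[[[0,0,0],[0,0,0],-1]]'; python3 go.py .468 .290 .14; python3 - <<'E'
from meas import *
T=dict(np.load("top2.npz"));P=cloud(T);h=hsv(T)
og=(h[...,0]>3)&(h[...,0]<18)&(h[...,1]>175)&box(165,203,193,230)&(P[...,2]>.03)
circ(T,og,.1245,"fun")
c=plane(T,np.array([125.,183.]),np.array([160.,175.]),np.array([.262,.262]));print(c)
S=dict(np.load("scene2.npz"));hs=hsv(S);og=(hs[...,0]>3)&(hs[...,0]<18)&(hs[...,1]>175)&box(285,230,330,280);print("bigfun z",np.percentile(cloud(S)[og][:,2],[50,95,99]))
E
```

```text
time: 15.48
position: [0.4614, 0.2934, 0.2468]
tool_rot: [-2.014, -2.408, 0.006]
ft_force: [0.4, -0.2, -0.3]
grip_width: 1.005
time: 16.48
position: [0.4642, 0.2869, 0.2479]
tool_rot: [-0.002, -3.139, 0.004]
ft_force: [0.0, 0.7, -0.1]
grip_width: 0.999
time: 16.6
position: [0.4643, 0.2872, 0.2482]
tool_rot: [-0.014, -3.14, 0.003]
ft_force: [-0.2, -0.9, 0.3]
grip_width: 1.0
t 16.6 p [0.4643 0.2872 0.2482] jaw deg 89.5 z [-0.0019 -0.0018 -1.    ] q [-0.707   0.0887  0.1114  1.6762 -0.0096  1.3798  0.9679] F [-0.2282 -0.8614  0.2505] M [-0.0105  0.0236  0.0442] w 1.0
tool shift [-0.0039  0.0031  0.1082] rows 1.7306884695529536
fun enc 0.4674 0.2895 0.0336 ell [467.5 289.7] [63.6 64.8]
[[0.60412674 0.43920224 0.262     ]
 [0.56952099 0.26135214 0.262     ]]
bigfun z [0.1073241  0.13717213 0.13899716]
```

```bash
python3 -m pendant '[[[0,0,0],[-0.0036,0.0026,0.04],-1],[[0,0,0],[0,0,0.05],-1],[[0,0,0],[0,0,0.03],-1],[[0,0,0],[0,0,0],-1]]'; python3 go.py .468 .290 .097;python3 - <<'E'
from meas import *
from bench import eyes
I=eyes.get_image("top");S=eyes.get_image("scene")
cv2.imwrite("pics/f1.png",cv2.cvtColor(np.hstack([cv2.resize(S["color"][180:280,270:390],(396,330)),cv2.resize(I["color"][160:260,120:240],(396,330))]),cv2.COLOR_RGB2BGR))
E
```

```text
time: 17.1
position: [0.4662, 0.2892, 0.1265]
tool_rot: [-0.014, -3.136, 0.007]
ft_force: [-0.4, -0.3, 0.5]
grip_width: 0.999
t 17.1 p [0.4662 0.2892 0.1265] jaw deg 89.5 z [-0.0054 -0.0042 -1.    ] q [-0.7025  0.1797  0.1091  1.8243 -0.0208  1.1456  0.9756] F [-0.4318 -0.3171  0.4657] M [-0.0044 -0.0122  0.0016] w 0.999
tool shift [-0.002   0.0009  0.0294] rows 0.47116903541243355
```

View pics/f1.png

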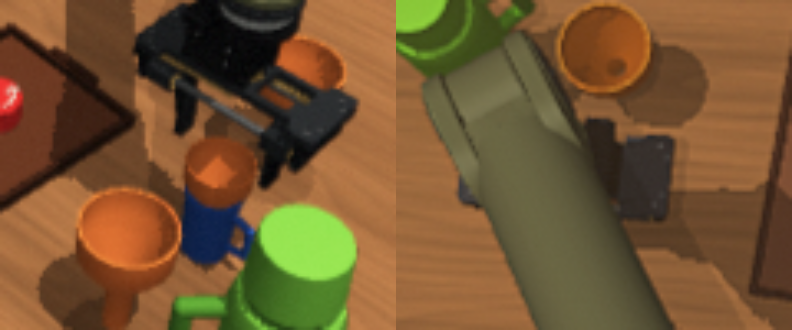

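The fingers straddle the funnel at about (220,160) in the left half, one on each side of it. I'll lower and close gently.

```bash
python3 -m pendant '[[[0,0,0],[-0.002,0.001,0.015],-1],[[0,0,0],[0,0,0.013],-1],[[0,0,0],[0,0,0],-1]]' 25;python3 go.py;  python3 -m pendant '[[[0,0,0],[0,0,0],1],[[0,0,0],[0,0,0],1],[[0,0,0],[0,0,0],1],[[0,0,0],[0,0,0],1],[[0,0,0],[0,0,0],1]]' 25; python3 go.py
```

```text
time: 17.58
position: [0.4693, 0.2917, 0.1002]
tool_rot: [-0.009, -3.14, 0.002]
ft_force: [0.1, 1.0, -0.4]
grip_width: 1.0
t 17.57 p [0.4693 0.2917 0.1002] jaw deg 89.7 z [-0.002  -0.0015 -1.    ] q [-0.7006  0.2103  0.1079  1.8449 -0.0253  1.0902  0.9818] F [ 0.0896  0.9778 -0.3849] M [ 0.0546  0.0035 -0.0624] w 1.0
time: 18.2
position: [0.4705, 0.2923, 0.102]
tool_rot: [0.009, 3.141, 0.001]
ft_force: [-0.0, -0.6, 1.8]
grip_width: 0.783
t 18.2 p [0.4705 0.2923 0.102 ] jaw deg 89.7 z [ 0.0007  0.0004 -1.    ] q [-0.7006  0.2086  0.1081  1.843  -0.0251  1.0905  0.982 ] F [-0.0113 -0.5696  1.8226] M [-0.0463  0.0446  0.0149] w 0.783
```

```bash
python3 -m pendant '[[[0,0,0],[0,0,0],1],[[0,0,0],[0,0,0],1]]'; python3 go.py;python3 - <<'E'
from meas import *
from bench import eyes
S=eyes.get_image("scene")
cv2.imwrite("pics/f2.png",cv2.cvtColor(cv2.resize(S["color"][200:270,300:380],(640,560),interpolation=cv2.INTER_CUBIC),cv2.COLOR_RGB2BGR))
E
```

```text
time: 18.45
position: [0.4704, 0.2923, 0.1019]
tool_rot: [0.009, 3.141, 0.0]
ft_force: [-0.3, -0.8, 3.4]
grip_width: 0.776
t 18.45 p [0.4704 0.2923 0.1019] jaw deg 89.7 z [ 0.0005  0.0003 -1.    ] q [-0.7006  0.2088  0.108   1.8431 -0.0251  1.0905  0.982 ] F [-0.3356 -0.8327  3.4007] M [-0.1188  0.0038  0.0479] w 0.776
```

View pics/f2.png

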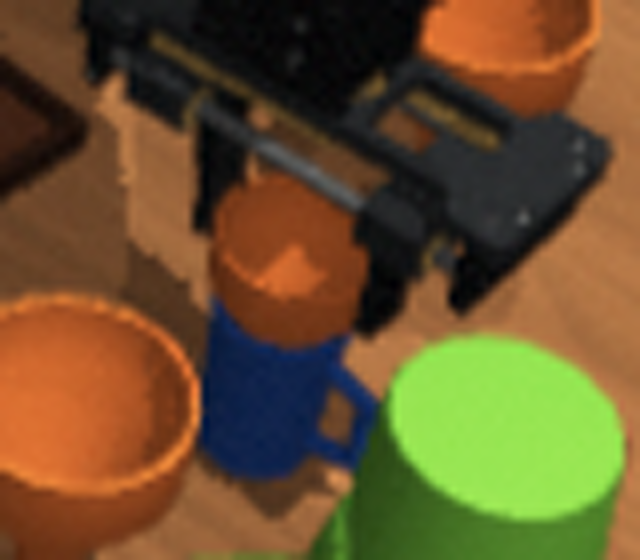

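```bash
python3 -m pendant '[[[0,0,0],[0,0,0],-1],[[0,0,0],[0,0,0],-1],[[0,0,0],[0,0,0.004],-1],[[0,0,0],[0,0,0],-1]]' 20;python3 go.py;  python3 -m pendant '[[[0,0,0],[0,0,0],1],[[0,0,0],[0,0,0],1],[[0,0,0],[0,0,0],1],[[0,0,0],[0,0,0],1],[[0,0,0],[0,0,0],1],[[0,0,0],[0,0,0],1]]' 20; python3 go.py
```

```text
time: 19.0
position: [0.4697, 0.292, 0.0968]
tool_rot: [-0.008, -3.14, 0.001]
ft_force: [-0.6, 0.2, 0.5]
grip_width: 0.991
t 19.0 p [0.4697 0.292  0.0968] jaw deg 89.7 z [-0.0011 -0.0007 -1.    ] q [-0.7004  0.2139  0.1077  1.848  -0.0259  1.0823  0.9825] F [-0.5712  0.1502  0.5291] M [ 0.0179 -0.003  -0.0181] w 0.991
time: 19.75
position: [0.4703, 0.2922, 0.0977]
tool_rot: [0.009, 3.141, 0.0]
ft_force: [0.5, -0.7, 0.5]
grip_width: 0.778
t 19.75 p [0.4703 0.2922 0.0977] jaw deg 89.7 z [ 0.0002  0.0001 -1.    ] q [-0.7004  0.2131  0.1078  1.8471 -0.0258  1.0825  0.9825] F [ 0.4524 -0.7351  0.5073] M [-0.1005  0.0716 -0.0361] w 0.778
```

```bash
python3 -m pendant '[[[0,0,0],[0,0,-0.01],1],[[0,0,0],[0,0,-0.02],1],[[0,0,0],[0,0,-0.03],1],[[0,0,0],[0,0,-0.04],1],[[0,0,0],[0,0,-0.04],1],[[0,0,0],[0,0,0],1]]' 25; python3 go.py;python3 - <<'E'
from meas import *
from bench import eyes
S=eyes.get_image("scene")
cv2.imwrite("pics/f3.png",cv2.cvtColor(cv2.resize(S["color"][150:270,280:400],(560,560),interpolation=cv2.INTER_CUBIC),cv2.COLOR_RGB2BGR))
E
```

```text
time: 20.5
position: [0.472, 0.2936, 0.2421]
tool_rot: [0.008, 3.135, 0.008]
ft_force: [-0.0, -0.4, -0.7]
grip_width: 0.777
t 20.5 p [0.472  0.2936 0.2421] jaw deg 89.7 z [ 0.0063  0.0049 -1.    ] q [-0.7075  0.1041  0.1119  1.6716 -0.0124  1.3586  0.9718] F [-0.0013 -0.3893 -0.6724] M [-0.0004  0.0503 -0.0103] w 0.777
```

View pics/f3.png

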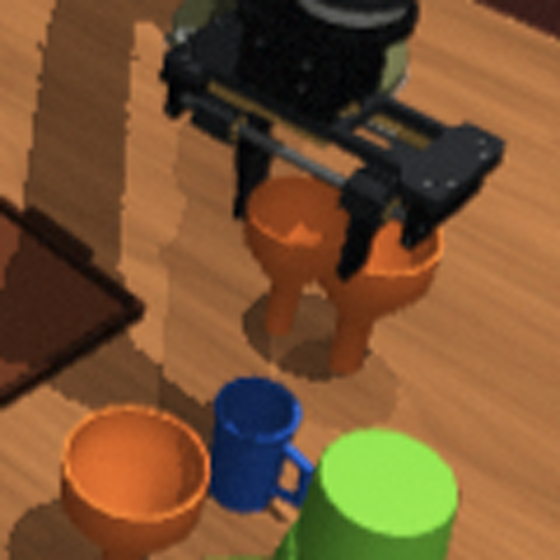

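The funnel is held and the beaker is still upright. I'll raise it and carry it over.

```bash
python3 -m pendant '[[[0,0,0],[0,0,-0.04],1],[[0,0,0],[0,0,-0.04],1],[[0,0,0],[0,-0.04,0],1],[[0,0,0],[0,-0.05,0],1],[[0,0,0],[0,-0.05,0],1],[[0,0,0],[0,-0.05,0],1],[[0,0,0],[0,-0.05,0],1],[[0,0,0],[0,-0.05,0],1]]'; python3 -m pendant '[[[0,0,0],[0,-0.05,0],1],[[0,0,0],[0,-0.05,0],1],[[0,0,0],[0,-0.04,0],1],[[0,0,0],[0,-0.03,0],1],[[0,0,0],[0,-0.02,0],1],[[0,0,0],[0,0,0],1]]';python3 go.py .486 -.275 .30
```

```text
time: 21.55
position: [0.4678, 0.0007, 0.3163]
tool_rot: [-0.008, -3.14, 0.0]
ft_force: [0.3, -0.4, 0.1]
grip_width: 0.779
time: 22.3
position: [0.4666, -0.1891, 0.3165]
tool_rot: [-0.014, -3.14, -0.0]
ft_force: [-0.2, -0.3, -0.2]
grip_width: 0.78
t 22.3 p [ 0.4666 -0.1891  0.3165] jaw deg 89.5 z [-0.002  0.    -1.   ] q [-0.2969 -0.0475  0.6111  1.6707  0.0279  1.5117  1.8739] F [-0.1528 -0.257  -0.2077] M [ 0.0421 -0.0271 -0.0298] w 0.78
tool shift [-0.0202 -0.0858  0.0165] rows 1.3723777962977488
```

```bash
python3 -m pendant '[[[0,0,0],[-0.011,-0.043,0],1],[[0,0,0],[-0.010,-0.043,0],1],[[0,0,0],[0,0,0],1],[[0,0,0],[0,0,0],1]]';python3 go.py .486 -.275 .30; python3 - <<'E'
from meas import *
from bench import eyes
S=eyes.get_image("scene");np.savez("scene4.npz",**S);I=eyes.get_image("top");np.savez("top4.npz",**I)
cv2.imwrite("pics/g1.png",cv2.cvtColor(cv2.resize(S["color"][80:200,150:270],(590,590),interpolation=cv2.INTER_CUBIC),cv2.COLOR_RGB2BGR))
E
```

```text
time: 22.8
position: [0.4884, -0.2719, 0.3167]
tool_rot: [-0.006, -3.14, -0.003]
ft_force: [-1.1, -0.5, -0.4]
grip_width: 0.779
t 22.8 p [ 0.4884 -0.2719  0.3167] jaw deg 89.8 z [-0.0013  0.0016 -1.    ] q [-0.1975  0.1058  0.7228  1.5499 -0.0708  1.5143  2.0938] F [-1.1386 -0.5162 -0.406 ] M [ 0.0126 -0.0147 -0.0151] w 0.779
tool shift [ 0.0024 -0.0031  0.0167] rows 0.2676485513931384
```

View pics/g1.png

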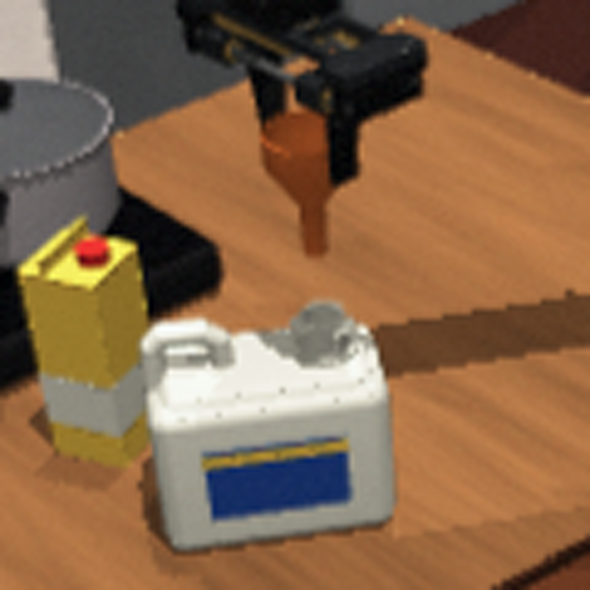

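```bash
python3 - <<'E'
from meas import *
S=dict(np.load("scene4.npz"));h=hsv(S);P=cloud(S)
og=(h[...,0]>3)&(h[...,0]<18)&(h[...,1]>165)&box(200,100,222,134)&(P[...,0]<.56)
og=big(og)
TCP=np.array([.4884,-.2719,.3167])
for r in range(104,133,2):
    m=og[r]; c=np.where(m)[0]
    if len(c): print(r,c.min(),c.max(),P[r,c[len(c)//2]].round(4))
for dz in(.0268,.0143,-.033,-.053,-.073): print(dz,np.round(proj(S,TCP+[0,0,dz]),1))
for p in((.486,-.275,.182),(.4855,-.2727,.182)): print(np.round(proj(S,p),1))
T=dict(np.load("top4.npz"));print("neck vis?",T["color"][219,357])
# neck rim in scene before
S1=dict(np.load("scene1.npz"));P1=cloud(S1)
m=box(200,138,230,160)&(P1[...,2]>.172)&(P1[...,2]<.19)&(P1[...,0]<.53)
print(m.sum(),P1[m].mean(0),uu[m].min(),uu[m].max(),vv[m].min(),vv[m].max())
E
```

```text
104 204 215 [ 0.4746 -0.2981  0.3368]
106 203 216 [ 0.4754 -0.2981  0.3292]
108 203 216 [ 0.4788 -0.2946  0.3237]
110 203 216 [ 0.4787 -0.2959  0.3151]
112 203 216 [ 0.5154 -0.248   0.3393]
114 204 216 [ 0.5138 -0.2512  0.3297]
116 205 217 [ 0.5126 -0.248   0.3226]
118 207 218 [ 0.5052 -0.2471  0.3122]
120 209 216 [ 0.5024 -0.2518  0.3011]
122 211 215 [ 0.4961 -0.261   0.2867]
124 211 216 [ 0.4898 -0.2643  0.2745]
126 211 216 [ 0.4906 -0.2642  0.2665]
128 211 216 [ 0.4936 -0.2614  0.2605]
130 211 216 [ 0.4911 -0.2657  0.2492]
132 213 215 [ 0.2529 -0.5796  0.0018]
0.0268 [211.5 106. ]
0.0143 [211.8 109.2]
-0.033 [212.8 120.9]
-0.053 [213.2 125.7]
-0.073 [213.6 130.4]
[214.7 143.7]
[215.2 143.9]
neck vis? [87 84 58]
62 [ 0.48811453 -0.27193973  0.17823954] 209 221 141 148
```

```bash
python3 -m pendant '[[[0,0,0],[0,-0.002,0.02],1],[[0,0,0],[0,0,0.02],1],[[0,0,0],[0,0,0.013],1],[[0,0,0],[0,0,0],1],[[0,0,0],[0,0,0],1]]' 25;python3 go.py; python3 - <<'E'
from meas import *
from bench import eyes
S=eyes.get_image("scene");np.savez("scene5.npz",**S)
cv2.imwrite("pics/g2.png",cv2.cvtColor(cv2.resize(S["color"][100:180,170:250],(640,640),interpolation=cv2.INTER_CUBIC),cv2.COLOR_RGB2BGR))
E
```

```text
time: 23.52
position: [0.4886, -0.2758, 0.2654]
tool_rot: [0.008, 3.14, -0.0]
ft_force: [-0.3, -0.4, -0.3]
grip_width: 0.779
t 23.52 p [ 0.4886 -0.2758  0.2654] jaw deg 89.7 z [ 0.0013 -0.0002 -1.    ] q [-0.1903  0.1241  0.7242  1.6358 -0.0836  1.412   2.1091] F [-0.3333 -0.4201 -0.3348] M [0.003  0.0372 0.0312] w 0.779
```

View pics/g2.png

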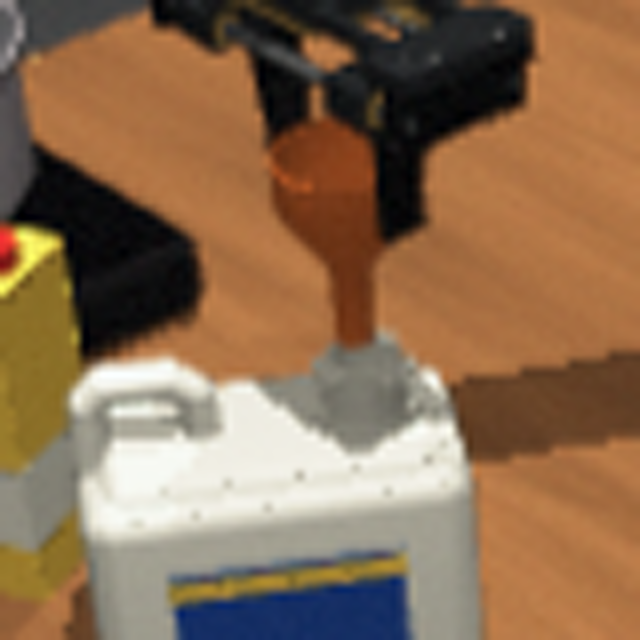

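```bash
python3 -m pendant '[[[0,0,0],[0.001,0.002,0.004],1],[[0,0,0],[0,0,0.006],1],[[0,0,0],[0,0,0.006],1],[[0,0,0],[0,0,0],1]]';python3 go.py
```

```text
time: 24.08
position: [0.4867, -0.2736, 0.2477]
tool_rot: [-0.009, -3.14, -0.001]
ft_force: [0.5, -0.9, -0.0]
grip_width: 0.782
t 24.07 p [ 0.4867 -0.2736  0.2477] jaw deg 89.7 z [-0.0013  0.0005 -1.    ] q [-0.1912  0.128   0.7223  1.6673 -0.0858  1.3801  2.1087] F [ 0.501  -0.9332 -0.0412] M [ 0.0159  0.0183 -0.0264] w 0.782
```

```bash
python3 -m pendant '[[[0,0,0],[0,0,0.006],1],[[0,0,0],[0,0,0.007],1],[[0,0,0],[0,0,0.007],1],[[0,0,0],[0,0,0],1]]';python3 go.py;python3 -m pendant '[[[0,0,0],[0,0,0.006],1],[[0,0,0],[0,0,0.006],1],[[0,0,0],[0,0,0.004],1],[[0,0,0],[0,0,0],1]]';python3 go.py
```

```text
time: 24.58
position: [0.4867, -0.2736, 0.2277]
tool_rot: [-0.009, -3.14, -0.001]
ft_force: [-0.2, -1.1, -1.0]
grip_width: 0.777
t 24.57 p [ 0.4867 -0.2736  0.2277] jaw deg 89.7 z [-0.0013  0.0005 -1.    ] q [-0.1879  0.1398  0.7214  1.6972 -0.0944  1.3415  2.1156] F [-0.1907 -1.1046 -1.0217] M [0.008  0.0531 0.0329] w 0.777
time: 25.08
position: [0.4869, -0.2737, 0.2121]
tool_rot: [-0.008, -3.141, -0.0]
ft_force: [1.1, -0.6, 0.1]
grip_width: 0.78
t 25.07 p [ 0.4869 -0.2737  0.2121] jaw deg 89.7 z [-0.0006  0.0003 -1.    ] q [-0.1848  0.1505  0.7206  1.7194 -0.1024  1.3108  2.1221] F [ 1.0593 -0.5907  0.0607] M [ 0.0469 -0.0203  0.0151] w 0.78
```

```bash
python3 -m pendant '[[[0,0,0],[0,0,0.003],1],[[0,0,0],[0,0,0.002],1],[[0,0,0],[0,0,0],1]]';python3 go.py;python3 -m pendant '[[[0,0,0],[0,0,0.002],1],[[0,0,0],[0,0,0],1]]'; python3 go.py
```

```text
time: 25.45
position: [0.4869, -0.2744, 0.2076]
tool_rot: [-0.009, -3.142, 0.001]
ft_force: [-0.7, -1.0, 0.1]
grip_width: 0.774
t 25.45 p [ 0.4869 -0.2744  0.2076] jaw deg 89.7 z [-0.     -0.0006 -1.    ] q [-0.1835  0.1537  0.7208  1.7257 -0.1045  1.3012  2.1243] F [-0.72   -0.9772  0.1231] M [-0.3185  0.216  -0.0159] w 0.774
time: 25.7
position: [0.4868, -0.2749, 0.2062]
tool_rot: [0.01, 3.141, -0.002]
ft_force: [-2.9, -2.4, 3.8]
grip_width: 0.778
t 25.7 p [ 0.4868 -0.2749  0.2062] jaw deg 89.6 z [ 0.0003 -0.0011 -1.    ] q [-0.1828  0.1547  0.7211  1.7277 -0.105   1.298   2.1252] F [-2.8627 -2.3683  3.7814] M [-0.52    0.6044  0.0162] w 0.778
```

```bash
python3 -m pendant '[[[0,0,0],[0,0,0.0015],1],[[0,0,0],[0,0,0],1]]';python3 go.py; python3 -m pendant '[[[0,0,0],[0,0,0],-1],[[0,0,0],[0,0,0],-1],[[0,0,0],[0,0,0],-1],[[0,0,0],[0,0,0],-1]]';python3 go.py;python3 - <<'E'
from meas import *
from bench import eyes
S=eyes.get_image("scene");np.savez("scene5.npz",**S)
cv2.imwrite("pics/g3.png",cv2.cvtColor(cv2.resize(S["color"][100:180,170:250],(640,640),interpolation=cv2.INTER_CUBIC),cv2.COLOR_RGB2BGR))
E
```

```text
time: 25.95
position: [0.4868, -0.2751, 0.2056]
tool_rot: [0.01, 3.141, -0.002]
ft_force: [-5.0, -0.9, 9.4]
grip_width: 0.782
t 25.95 p [ 0.4868 -0.2751  0.2056] jaw deg 89.6 z [ 0.0007 -0.001  -1.    ] q [-0.1824  0.1552  0.7213  1.7285 -0.1057  1.2965  2.1259] F [-5.02   -0.9032  9.4348] M [-0.2307  1.0526  0.0455] w 0.782
time: 26.45
position: [0.4872, -0.2735, 0.2037]
tool_rot: [-0.008, -3.141, -0.001]
ft_force: [0.1, 0.7, -0.2]
grip_width: 0.997
t 26.45 p [ 0.4872 -0.2735  0.2037] jaw deg 89.7 z [-0.0004  0.0004 -1.    ] q [-0.1831  0.1567  0.7198  1.7309 -0.1073  1.2944  2.1258] F [ 0.0989  0.7159 -0.2251] M [-0.0117  0.0152 -0.0495] w 0.997
```

View pics/g3.png

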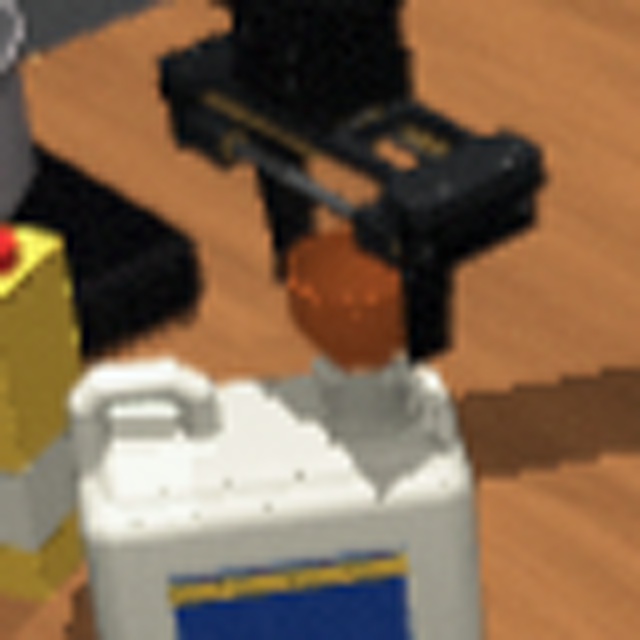

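The funnel sits in the neck with its cone on the rim, at about (350,360). I'll retreat straight up and check.

```bash
python3 -m pendant '[[[0,0,0],[0,0,-0.01],-1],[[0,0,0],[0,0,-0.03],-1],[[0,0,0],[0,0,-0.05],-1],[[0,0,0],[0,0,-0.05],-1],[[0,0,0],[0,0,0],-1]]'; python3 -m pendant '[[[0,0,0],[0,0.04,0],-1],[[0,0,0],[0,0.06,0],-1],[[0,0,0],[0,0.06,0],-1],[[0,0,0],[0,0.06,0],-1],[[0,0,0],[0,0.04,0],-1],[[0,0,0],[0,0,0],-1]]';python3 - <<'E'
from meas import *
from bench import eyes
S=eyes.get_image("scene");np.savez("scene6.npz",**S);T=eyes.get_image("top");np.savez("top6.npz",**T)
c=lambda I,a,b,d,e:cv2.resize(I["color"][b:e,a:d],(395,395),interpolation=cv2.INTER_CUBIC)
cv2.imwrite("pics/z1.png",cv2.cvtColor(np.hstack([c(S,170,100,250,180),c(T,310,160,400,250)]),cv2.COLOR_RGB2BGR))
cv2.imwrite("pics/z2.png",cv2.cvtColor(S["color"],cv2.COLOR_RGB2BGR))
for n,I,b in(("s",S,(200,118,230,152)),("t",T,(340,195,385,240))):
    h=hsv(I);P=cloud(I);m=big((h[...,0]>3)&(h[...,0]<18)&(h[...,1]>150)&box(*b)&(P[...,2]>.18)&(P[...,2]<.25))
    print(n,m.sum(),P[m].max(0).round(4),P[m].min(0).round(4),np.percentile(P[m][:,2],[90,97]))
    circ(I,m,.2325,n)
    I0=dict(np.load("scene0.npz" if n=="s" else "top0.npz"));
    for nm,bb in(("beaker/others",(100,120,210,300)),) if n=="t" else (("o",(285,180,390,330)),): pass
E
```

```text
time: 27.12
position: [0.4887, -0.2753, 0.349]
tool_rot: [0.009, 3.134, -0.004]
ft_force: [-0.1, 0.7, -0.5]
grip_width: 0.998
time: 27.88
position: [0.4881, -0.0096, 0.3433]
tool_rot: [0.003, -3.14, -0.001]
ft_force: [-0.0, -1.5, -0.2]
grip_width: 0.996
s 251 [ 0.521  -0.2373  0.2343] [ 0.4522 -0.3097  0.1876] [0.23004075 0.2320355 ]
s enc 0.5064 -0.2527 0.0578 ell [ 501.  -252.8] [ 65.6 114.2]
t 320 [ 0.5152 -0.2408  0.237 ] [ 0.4525 -0.307   0.18  ] [0.22735653 0.23300861]
t enc 0.4831 -0.2718 0.0334 ell [ 483.1 -272. ] [61.2 65.3]
```

View pics/z1.png

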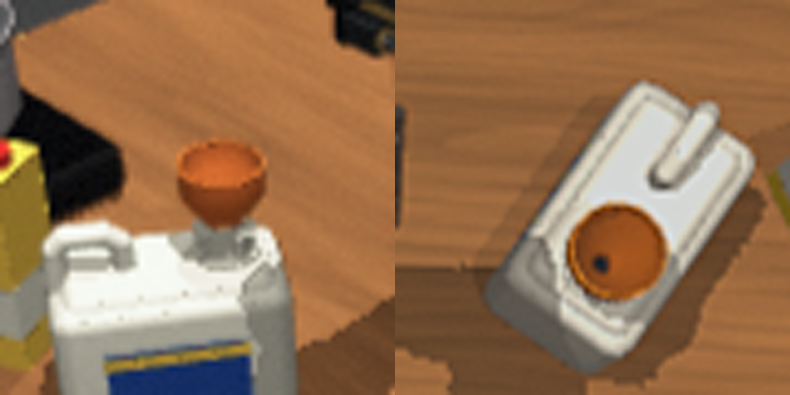

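View pics/z2.png

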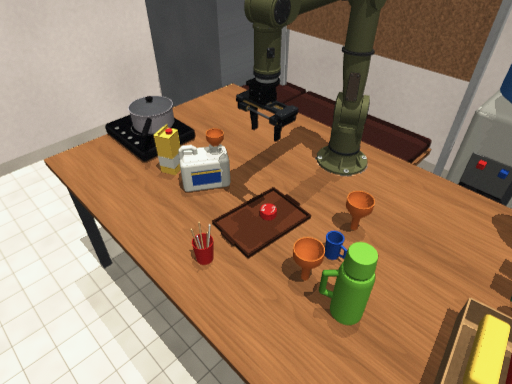

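```bash
python3 - <<'E'
from meas import *
S=dict(np.load("scene6.npz"));h=hsv(S);P=cloud(S)
m=big(((h[...,0]<6)|(h[...,0]>174))&(h[...,1]>150)&box(255,195,285,222));print("cap",m.sum(),np.percentile(P[m][:,2],[5,50,95]),P[m].mean(0))
from bench import monitor,order
print(monitor.get_state()["time"],order.close_job())
E
```

```text
cap 227 [0.00602255 0.03367829 0.03928576] [0.49791828 0.02440186 0.03201543]
the job is handed in; nothing more can be done
27.975 None
```

I opened the canister, put the cap on the tray and stood the smallest orange funnel in the neck, then handed the job in at 28.0 s of the 64 s. The hand-in gives no verdict, so this rests on my own checks.

- **Cap:** I pressed it down to about 18 N and turned it 78° (1.365 rad) anticlockwise, and it then lifted off with no resistance. It lies top up on the tray near (0.49, 0.015). Its top face measured 34–39 mm above the table, where 37 mm is expected lying flat.
- **Funnel:** I took it from the beaker and lowered it until it met the rim at the expected height, then pressed to 9 N and let go. Its upper rim measured 233 mm above the table against 232.5 mm when fully home, and it looks upright in both views.
- **Everything else:** In the last pictures the canister and beaker stand upright where they were, and the flask, carton and stirrers look unmoved. The gripper is open and well clear of everything.

**Where checks disagreed:**
- The collar read about 67.7 mm between the fingers instead of 66 mm. Opening and gripping again gave the same reading; I did not find out why.
- The two cameras and the arm's own position put the neck's centre 2–4 mm apart. I aimed between them, and the spout went in without touching the sides.

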